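Set the parts tumbler to speed four and start it

ROBOT

A 6-joint arm with a two-finger parallel gripper is mounted at the origin on the work surface. World frame = base frame: x ahead of the robot, y to its left, z up, the work surface at z = 0. Lengths are in m, angles in rad, forces in N, time in s.
With the tool pointing down it reaches from about 0.25 to 0.85 m from the base axis. Payload 12.5 kg.
Tool frame: the origin (TCP) lies at the very end of the fingers, on their centre line; the grasp point (between the pads) lies 19 mm behind it; z points along the fingers, y is the line along which they close (so a half turn about z gives the same grasp; the last joint's range is limited). The gripper opens to 93 mm and grips with 3 to 60 N. Pads are 15 mm wide; open, the fingers measure 128 mm over their backs; the gripper's body (75 mm by 188 mm) begins 65 mm behind the grasp point.
Start: joints at [1.158, 0.351, 1.652, -0, 1.139, -0.085], TCP at [0.177, 0.521, 0.219] pointing down, gripper open.
Joint ranges: [-2.75, 2.75], [-0.79, 2.1], [0.01, 2.65], [-1.57, 4.71], [0.07, 3.14], [-2.87, 2.87]. Speed limits (rad/s): [2.22, 2.22, 2.79, 3.14, 3.14, 3.14].

INTERFACE

Orientations are given as a rotation vector (axis times angle).
In Python, from rig import r gives the robot as it stands. The module is installed in compiled form; this text tells all that it offers. Calls block until the motion is done:
- r.goto(position, orientation): joint-space move of the TCP to a pose.
- r.movel(position, orientation=None, max_speed=0.15): straight line of the TCP; orientation=None keeps the orientation; max_speed is the mean speed in m/s.
- r.goto_joints(angles): joint-space move.
- r.grip(opening): finger opening in m; the grip force is fixed at half the most; returns when the fingers have stopped.
- r.wait(seconds).
- r.solve_ik(position, orientation): joint angles nearest the present ones, or None.
- r.state(): the state.
- r.grab_frame(name): name is "scene" or "side" or "wrist"; returns (picture, depth): 420x560x3 uint8, red, green, blue; 420x560 float32, m along the optical axis (not along the pixel's ray), 0 where there is no reading.
- r.calibration(name): a dict with "K" (3x3 intrinsics, pixels), "k1" (the pictures are not rectified: a ray, as slopes to the right and down, at radius r is drawn at 1 + k1 r^2 times it, then the intrinsics apply), "rvec" (rotation vector, rad) and "tvec" (3), from world to camera coordinates, as OpenCV has them. Camera axes: x right, y down, z forward; pixel columns grow to the right and rows downward; lengths in m; the calibration is good to about 2 mm. A picture is of the moment at which its call begins: read the wrist's pose just before it. calibration takes no time and is no camera call; for the wrist camera it gives the pose at the moment of the call.
A pose or a line that the arm cannot do raises r.Unreachable and nothing moves.
- r.hand_in(): hands the job in; it is judged then, once.
The state is a dict: "clock": time; "q": joint angles; "joint_vel": joint speeds; "joint_efforts": joint torques, N m; "eef_pos": TCP position; "tcp_rot": TCP orientation; "wrist_force": force on the tool from outside, world axes, zero at the start; "torque": the same for the moment, N m; "gripper_width": finger opening in m; "grip_force": force on a finger pad.
Only numpy, scipy, OpenCV 4.12 (cv2) and the standard library are available. Lean on these libraries where they do the work, as an engineer would, in place of code of your own. Each camera call takes 0.05 s, during which the arm holds its last target. There are 200 camera calls.

TASK

Set the tumbler's rotary selector to speed four, the position of the large green dot: push the side of its yellow pointer handle round clockwise with a fingertip, click by click, without gripping the handle and without going past the green dot. Then press the green start button fully down, let it come back up and move clear. Leave the red stop button and the can, tape and drive socket alone.

Things in the scene. Friction and masses are not known exactly. Their poses are not given: they have to be found in the camera images.
- tumbler: Fixed blue parts tumbler; yaw varies. Origin on the bench under the middle of its control deck; x away from the operator's edge, y left, z up. Deck: box 260 x 230 mm (x, y), top 80 mm above the bench. Black drum along x at y -167 to -283 mm, top 176 mm high. On the deck (mm): selector axis x 40, y 0; green start button x -85, y 55; red stop button x -85, y -55.
- dial_centre (a point): Point on the selector's vertical axis at the deck's top, 80 mm above the bench. On the dark plate, 61 mm out, seven dots 30 degrees apart, clockwise from above: light blue (off, towards the tumbler's +y), three white (speeds 1 to 3; 3 is towards +x), large green (4), two orange (5, 6).
- green_dot (a point): Centre of the large green dot, 14 mm across, that marks speed four; 3 mm above the deck.
- selector (a joint): Angle of the selector, rad: 0 at off, growing clockwise from above; clicks every 0.524 (30 degrees) to 3.142 at speed 6; speed four is 2.094. A spring detent pulls it into the nearest click: about 0.08 N m to leave one (2 N at 40 mm), and past half-way it snaps forward into the next by itself. Starts at off, speed 1 or 2.
- pointer_tip (a point): Top edge of the handle's black-line end, 50 mm from the axis, 120 mm above the bench. The handle is an upright yellow bar 14 mm wide, from this end through the axis to 20 mm beyond, 94 to 120 mm above the bench; under it a round black hub of 24 mm radius, 84 to 94 mm above the bench.
- flank_back: The handle's trailing side face (a 3 mm cheek, 68 x 23 mm), the one to push for turning clockwise. Origin on the selector axis, 84 mm above the bench; its y runs along the handle to the black-line end, its x points clockwise, and the face is at x = -7 mm.
- flank_front: The handle's leading side face, across from flank_back, with the same origin and axes; face at x = +7 mm. Pushing both faces at once is gripping.
- start (a joint): Travel of the green start button, m: 0 up, 0.006 fully down; a spring returns it; fully down takes 5 N.
- start_top (a point): Centre of the top of the green start button, 28 mm across; it is pressed straight down.
- stop (a joint): Travel of the red stop button, m: 0 up, 0.006 down. Not to be pressed.
- stop_top (a point): Centre of the top of the red stop button, 28 mm across.
- can_mid (a point): Centre of a loose upright aluminium drink can, 66 mm across, 115 mm high. Bystander.
- tape_mid (a point): Centre of a loose roll of tan masking tape lying flat, 90 mm across, 25 mm high. Bystander.
- socket_mid (a point): Centre of a loose steel drive socket standing on the deck's far left corner, 24 mm across, 38 mm high. Bystander.

How it is judged:
By the outcome, as a careful person would: the job done as asked, in the order asked, and still so for the second after the job is handed in, with the robot touching nothing.
It also fails if it takes over 64 s, if anything falls off the work surface, if the arm or the gripper's body presses on something with over 40 N, if the wrist force passes 120 N, or if a joint passes its speed limit or range.

## Working session

There is one attempt and no reset: what is moved stays moved. The work goes in short steps, each a Python script; the robot and the scene stay as the last script left them, time stands still between calls to the robot, and variables do not carry over. Pictures are saved under pics/ and viewed, at most 10 in all, crops included, and the job is handed in when it is done.

```bash
mkdir -p pics; cat > h.py <<'E'
import numpy as np, cv2
from rig import r
def world(cal,d,u,v):
    """pixel(s)+depth -> world"""
    K=np.array(cal["K"]);k=cal["k1"]
    u=np.asarray(u,float);v=np.asarray(v,float)
    p=cv2.undistortPoints(np.stack([u,v],-1).reshape(-1,1,2),K,np.array([k,0,0,0,0.]))[:,0]
    z=np.asarray(d).reshape(-1)
    c=np.c_[p*z[:,None],z]
    R=cv2.Rodrigues(np.array(cal["rvec"],float))[0]
    return (c-np.array(cal["tvec"]).reshape(3))@R
E
python3 - <<'E'
from h import *
ims=[]
for n in["scene","side"]:
    c=r.calibration(n);p,d=r.grab_frame(n);np.savez(n+".npz",p=p,d=d)
    cv2.imwrite(f"pics/{n}.png",p[...,::-1])
    R=cv2.Rodrigues(np.array(c["rvec"]))[0];print(n,-R.T@np.array(c["tvec"]).reshape(3),c["K"][0][0])
print(r.state()["clock"])
E
```

```text
scene [0.9251794  0.5457629  0.62942996] 477.9115801898344
side [ 0.36511765 -0.45503448  0.56865849] 435.3991481926203
0.1
```

View pics/scene.png

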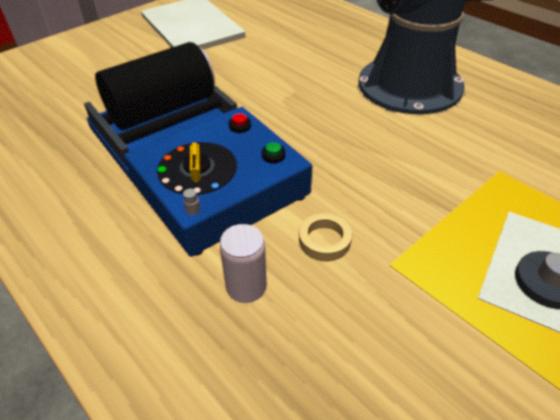

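View pics/side.png

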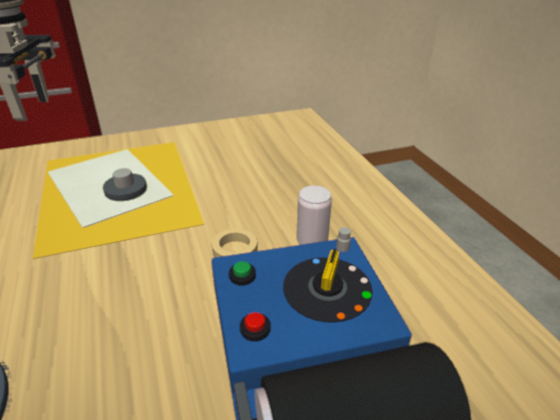

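The scene picture shows the green button at (273,150), the red one at (240,120), the green dot at (162,170) and the dial at (197,166). In the side picture they are at (242,270), (255,323), (367,295) and (327,287). The pointer appears to be at speed 1, close to the socket.

```bash
python3 - <<'E'
from h import *
from scipy import ndimage
def blobs(n,spec):
    f=np.load(n+".npz");p=f["p"];d=f["d"];hsv=cv2.cvtColor(p,cv2.COLOR_RGB2HSV);c=r.calibration(n)
    for nm,(lo,hi),(u,v),rad in spec:
        m=cv2.inRange(hsv,np.array(lo),np.array(hi))>0
        yy,xx=np.mgrid[:420,:560];m&=np.hypot(xx-u,yy-v)<rad;m&=d>0
        ys,xs=np.nonzero(m);W=world(c,d[m],xs,ys)
        print(n,nm,len(xs),xs.mean().round(1) if len(xs) else 0,ys.mean().round(1) if len(xs) else 0,np.median(W,0).round(4) if len(xs) else 0, W.max(0).round(3) if len(xs) else 0)
        if nm=="ptr":
            t=W[W[:,2]>.112];q=t[:,:2];mm=q.mean(0);e=np.linalg.svd(q-mm)[2][0];s=(q-mm)@e
            print("  top",len(t),mm,e,mm+e*s.min(),mm+e*s.max())
G=((50,120,60),(75,255,255));Rd=((0,180,120),(4,255,255));Y=((20,150,120),(32,255,255));Bl=((98,60,120),(112,200,255))
blobs("scene",[("start",G,(273,150),14),("stop",Rd,(240,120),14),("gdot",G,(162,170),8),("ptr",Y,(196,165),25),("off",Bl,(215,186),6)])
blobs("side",[("start",G,(242,270),15),("stop",Rd,(255,323),15),("gdot",G,(367,295),8),("ptr",Y,(329,275),30),("off",Bl,(316,262),6)])
c=r.calibration("scene");d=np.load("scene.npz")["d"];c2=r.calibration("side");d2=np.load("side.npz")["d"]
for nm,cc,dd,P in[("scene",c,d,[(191,192),(243,235),(325,220),(230,170),(160,190)]),("side",c2,d2,[(344,232),(314,193),(235,240),(295,310),(280,250)])]:
    for u,v in P: print(nm,u,v,world(cc,[dd[v,u]],[u],[v]).round(4))
E
```

```text
scene start 138 272.9 148.1 [0.4878 0.0496 0.1005] [0.498 0.061 0.104]
scene stop 79 238.8 118.7 [ 0.4762 -0.0592  0.1007] [ 0.486 -0.049  0.104]
scene gdot 57 161.8 168.6 [ 0.6511 -0.059   0.0817] [ 0.659 -0.05   0.084]
scene ptr 218 194.2 156.2 [ 0.6092 -0.0142  0.1169] [0.636 0.02  0.122]
  top 186 [ 0.61120568 -0.00916317] [0.58172485 0.81338564] [ 0.59117411 -0.03717194] [0.63112863 0.01869371]
scene off 33 214.8 185.1 [0.6092 0.0378 0.0824] [0.615 0.045 0.084]
side start 225 241.5 269.2 [0.4824 0.0391 0.1021] [0.5   0.056 0.105]
side stop 270 254.2 321.6 [ 0.4698 -0.0686  0.1022] [ 0.487 -0.055  0.105]
side gdot 68 366.2 294.4 [ 0.6509 -0.06    0.0833] [ 0.66  -0.051  0.085]
side ptr 335 329.0 271.2 [ 0.5997 -0.0277  0.1179] [0.634 0.021 0.123]
  top 259 [ 0.60490887 -0.02067391] [-0.60678912 -0.79486286] [0.63160748 0.01429991] [ 0.58959808 -0.04073026]
side off 37 315.6 260.3 [0.6092 0.0369 0.0837] [0.615 0.05  0.085]
scene 191 192 [[0.6678 0.0605 0.1202]]
scene 243 235 [[0.6631 0.1797 0.1158]]
scene 325 220 [[0.4879 0.1819 0.0195]]
scene 230 170 [[0.5671 0.0256 0.0823]]
scene 160 190 [[ 0.6822 -0.018   0.0794]]
side 344 232 [[0.6656 0.0518 0.1186]]
side 314 193 [[0.6682 0.1847 0.1154]]
side 235 240 [[0.5177 0.23   0.005 ]]
side 295 310 [[ 0.5377 -0.0504  0.0809]]
side 280 250 [[0.5628 0.0845 0.0818]]
```

```bash
cat >> h.py <<'E'
from scipy.spatial.transform import Rotation as Ro
AX=np.array([.602,-.0232]);YAW=np.radians(-6.4);H=.0175
def pose(phi,gap,z,s=1,rad=.040):
    a=np.pi/2+YAW-np.radians(phi);u=np.array([np.cos(a),np.sin(a)]);t=np.array([u[1],-u[0]])
    y=s*np.r_[t,0];zz=np.array([0,0,-1.]);x=np.cross(y,zz)
    return np.r_[AX+rad*u-t*(.007+H+gap),z],Ro.from_matrix(np.c_[x,y,zz]).as_rotvec()
E
python3 - <<'E'
from h import *
for s in(1,-1):
    for phi,g in((30,.02),(75,0),(115,0)):
        q=r.solve_ik(*pose(phi,g,.101,s)); print(s,phi,None if q is None else np.round(q,2))
s=r.state();print(s["clock"],Ro.from_rotvec(s["tcp_rot"]).as_matrix().round(2).tolist())
E
```

```text
1 30 [-0.02  0.56  1.64 -0.    0.94  0.62]
1 75 [-0.06  0.64  1.51 -0.    1.    1.36]
1 115 [-0.11  0.66  1.47 -0.    1.01  2.01]
-1 30 [-0.02  0.56  1.64 -0.    0.94 -2.53]
-1 75 [-0.06  0.64  1.51 -0.    1.   -1.78]
-1 115 [-0.11  0.66  1.47 -0.    1.01 -1.13]
0.1 [[-0.95, 0.32, -0.0], [0.32, 0.95, -0.0], [0.0, -0.0, -1.0]]
```

```bash
python3 - <<'E'
from h import *
r.grip(0.0)
p,o=pose(30,.015,.20);r.goto(p,o)
r.movel(pose(30,.015,.101)[0],None,.1)
r.wait(.2);s=r.state();print(s["clock"],s["eef_pos"],np.round(s["wrist_force"],2),s["gripper_width"])
a,_=r.grab_frame("scene");b,_=r.grab_frame("side")
A=cv2.resize(a[80:230,100:300],(800,600)) ;B=cv2.resize(b[200:350,230:430],(800,600))
cv2.imwrite("pics/c1.png",cv2.resize(np.hstack([A,B]),(800,300))[...,::-1])
E
```

```text
5.1833 [0.59417076 0.03243976 0.10146519] [ 0.66  0.17 -0.07] 0.00045271783785740547
```

View pics/c1.png

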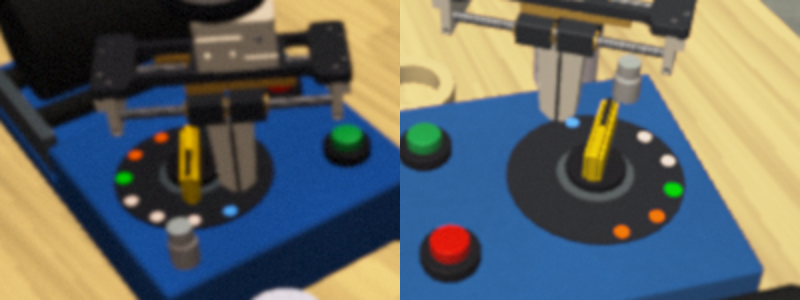

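The crop shows the closed fingertip beside the trailing face, near the light-blue dot: left half (235,185), right half (557,115). The handle points at speed 1. Next I feel for contact.

```bash
python3 - <<'E'
from h import *
def F():
    r.wait(.08);return np.array(r.state()["wrist_force"])
f0=np.mean([F() for _ in range(3)],0)
t=pose(30,0,0)[0][:2]-pose(30,.01,0)[0][:2];t=np.r_[t/np.linalg.norm(t),0]
for g in np.arange(.012,-.006,-.0015):
    r.movel(pose(30,g,.101)[0],None,.05);f=F()-f0;print(round(g*1e3,1),f.round(2),round(f@t,2))
    if f@t<-.8:break
print(r.state()["clock"])
E
```

```text
12.0 [-0.84 -0.27 -0.31] -0.51
10.5 [-0.81 -0.45  0.55] -0.38
9.0 [ 0.42  0.4  -0.01] 0.1
7.5 [-0.19 -0.11  0.31] -0.09
6.0 [0.   0.37 1.11] -0.22
4.5 [-0.33  0.86 -0.03] -0.78
3.0 [-1.09 -0.72 -0.14] -0.45
1.5 [0.87 0.72 0.34] 0.28
0.0 [-0.77 -0.81  0.54] -0.14
-1.5 [-1.08  0.02 -0.8 ] -0.88
8.8667
```

```bash
cat >> h.py <<'E'
def angle(n="side"):
    c=r.calibration(n);p,d=r.grab_frame(n);hsv=cv2.cvtColor(p,cv2.COLOR_RGB2HSV)
    m=(cv2.inRange(hsv,np.array((20,150,90)),np.array((32,255,255)))>0)&(d>0)
    ys,xs=np.nonzero(m);W=world(c,d[m],xs,ys);q=W[(W[:,2]>.110)&(W[:,2]<.13)&(np.hypot(*(W[:,:2]-AX).T)<.06)][:,:2]
    e=np.linalg.svd(q-q.mean(0))[2][0];e=e*np.sign(e@(q.mean(0)-AX)) 
    return round(((90+np.degrees(YAW)-np.degrees(np.arctan2(e[1],e[0])))+90)%180-90+0,1),len(q)
def push(a,b,step=2.5):
    for ph in np.arange(a,b+.01,step):
        p,o=pose(ph,0,.101);r.movel(p,o,.03);r.wait(.05);s=r.state()
        print(ph,angle(),angle("scene"),np.round(s["wrist_force"],1),round(s["clock"],1))
E
python3 - <<'E'
from h import *
print(angle(),angle("scene"));push(32.5,55)
E
```

```text
(np.float64(30.8), 293) (np.float64(24.8), 150)
32.5 (np.float64(30.4), 300) (np.float64(24.2), 134) [ 0.9  0.  -0.6] 9.3
35.0 (np.float64(31.1), 295) (np.float64(24.9), 110) [-1.9  0.3 -0.4] 9.7
37.5 (np.float64(34.4), 303) (np.float64(24.8), 90) [-0.6  0.3  1.1] 10.1
40.0 (np.float64(37.5), 305) (np.float64(25.7), 79) [ 0.3 -0.2  0.4] 10.5
42.5 (np.float64(40.2), 318) (np.float64(26.3), 75) [-0.5  0.5 -0.1] 10.9
45.0 (np.float64(42.6), 316) (np.float64(25.2), 68) [0.1 0.8 0.5] 11.3
47.5 (np.float64(45.7), 324) (np.float64(25.4), 63) [ 0.5 -0.2  0.5] 11.7
50.0 (np.float64(61.1), 340) (np.float64(78.8), 86) [ 0.6 -1.1 -0.1] 12.1
52.5 (np.float64(63.6), 341) (np.float64(-89.2), 75) [1.1 0.2 0.4] 12.5
55.0 (np.float64(63.6), 344) (np.float64(-71.7), 70) [ 0.6  0.2 -0.2] 12.9
```

```bash
python3 - <<'E'
from h import *
push(57.5,82.5)
E
```

```text
57.5 (np.float64(63.8), 341) (np.float64(-45.3), 59) [ 1.4 -0.1 -0.6] 13.3
60.0 (np.float64(63.3), 349) (np.float64(-37.2), 50) [ 0.9  0.1 -0.6] 13.7
62.5 (np.float64(62.7), 356) (np.float64(-24.6), 43) [ 0.3  0.3 -0.4] 14.1
65.0 (np.float64(63.4), 367) (np.float64(-30.3), 36) [-1.2  0.4  0.6] 14.5
67.5 (np.float64(66.3), 351) (np.float64(66.5), 40) [-0.   0.8  0.4] 14.9
70.0 (np.float64(69.4), 349) (np.float64(68.1), 49) [-0.7  1.3 -1. ] 15.3
72.5 (np.float64(72.1), 352) (np.float64(69.0), 38) [ 0.4  0.9 -0. ] 15.7
75.0 (np.float64(75.0), 364) (np.float64(73.8), 29) [-0.7  0.3 -0.2] 16.1
77.5 (np.float64(77.5), 370) (np.float64(-9.4), 30) [ 0.6  0.2 -0.9] 16.5
80.0 (np.float64(-89.3), 395) (np.float64(-2.7), 44) [ 0.7 -0.7  0.3] 16.9
82.5 (np.float64(-87.8), 392) (np.float64(-1.0), 36) [-0.1 -0.3 -0.5] 17.3
```

Now at speed 3. The next push stops as soon as the handle snaps to the green dot.

```bash
python3 - <<'E'
from h import *
for ph in np.arange(85,116,2.5):
    p,o=pose(ph,0,.101);r.movel(p,o,.03);r.wait(.05);a=angle()[0]%180;print(ph,a)
    if a>114:break
r.movel(pose(ph,.012,.101)[0],None,.05);r.movel(pose(ph,.012,.2)[0],None,.15)
r.wait(.2);print(angle(),angle("scene"),r.state()["clock"])
b,_=r.grab_frame("side");cv2.imwrite("pics/c2.png",cv2.resize(b[180:360,220:460],(640,480))[...,::-1])
E
```

```text
85.0 92.3
87.5 92.3
90.0 92.3
92.5 92.2
95.0 93.1
97.5 95.9
100.0 98.5
102.5 100.8
105.0 103.5
107.5 106.7
110.0 121.1
(np.float64(-58.8), 418) (np.float64(-61.4), 302) 22.7167
```

View pics/c2.png

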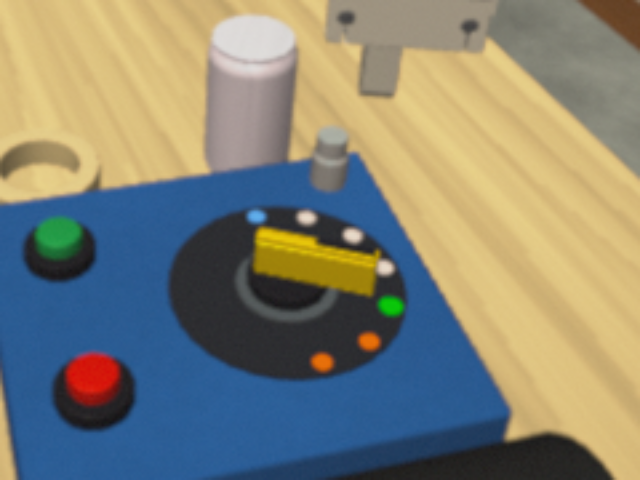

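The pointer sits at speed four: both cameras give about 120°, and the picture shows it aimed toward the green dot (390,305), allowing for the handle's height. Next, the start button.

```bash
python3 - <<'E'
from h import *
B=AX+np.array([[np.cos(YAW),-np.sin(YAW)],[np.sin(YAW),np.cos(YAW)]])@[-.125,.055];print(B)
_,o=pose(90,0,.1)
def F(n=3):
    s=[]
    for _ in range(n): r.wait(.04);s.append(r.state()["wrist_force"][2])
    return np.mean(s)
r.goto(np.r_[B,.16],o);r.movel(np.r_[B,.112],None,.08);r.wait(.2);f0=F(6)
for z in np.arange(.107,.088,-.001):
    r.movel(np.r_[B,z],None,.03);f=F()-f0;print(round(z,4),round(f,2),round(r.state()["eef_pos"][2],4))
    if f>12:break
a,d=r.grab_frame("side");cv2.imwrite("pics/c3.png",cv2.resize(a[200:350,180:380],(640,480))[...,::-1])
r.wait(.2)
r.movel(np.r_[B,.125],None,.05);r.movel(np.r_[B,.22],None,.15);print(r.state()["clock"])
E
```

```text
[0.4839098  0.04539085]
0.107 -0.04 0.107
0.106 -0.32 0.106
0.105 -0.06 0.105
0.104 -0.34 0.104
0.103 -0.1 0.103
0.102 1.15 0.1021
0.101 1.65 0.1011
0.1 2.4 0.1
0.099 2.63 0.0991
0.098 3.86 0.0981
0.097 3.97 0.0971
0.096 7.84 0.0962
0.095 19.97 0.096
31.45
```

View pics/c3.png

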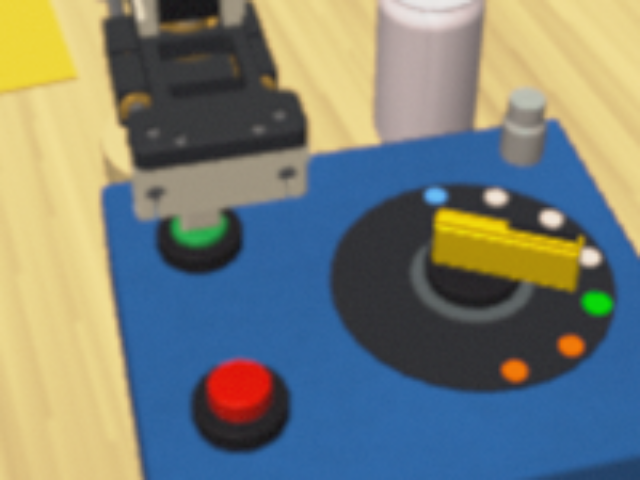

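The spring force built up over about 6 mm to a hard stop, so the button went fully down. The picture shows it flush at (200,230) with the pointer unmoved. I do a final check and hand in.

```bash
python3 - <<'E'
from h import *
r.wait(.3);c=r.calibration("side");p,d=r.grab_frame("side")
print(angle()[0]%180,angle("scene")[0]%180,world(c,[d[268,242]],[242],[268]),r.state()["eef_pos"],r.state()["clock"])
print(r.hand_in())
E
```

```text
121.2 118.5 [[0.48349051 0.04047284 0.10244142]] [0.483851   0.04539726 0.21983054] 31.9
the job is handed in; nothing more can be done
None
```

The selector is at speed four, moved there one click at a time by fingertip. The start button then went fully down and came back up, and the arm is clear, with the job handed in at 31.9 s.

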